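# Take the tin off the safety hook

## Task

Take the tin with the wire handle off the yellow safety hook: press the sprung keeper back with the tin's own handle bar until the bar clears the hook's lip, lift it out, and set the tin down gently, upright inside the rim of the round wooden coaster, and let go. Feel your way and do not strain the hook (15 N is too much), press the keeper only with the bar and not with the gripper, and leave the slip cup, the mallet and the cork block where they are.

Things in the scene. Friction and masses are not known exactly. Their poses are not given: they have to be found in the camera images.
- hook_stand: Hook stand fixed to the table: round steel post at x +88 mm on a foot plate (x +40 to +130 mm), sleeve (x +68 to +104 mm, top 169 mm high) and yellow hook head, 12 mm wide, clamped in the sleeve. Origin on the table under the nominal seat middle; x from the hook's front wall back to the post, y along the hung bar, z up. More than 15 N between tin and hook is too rough; the head does not yield.
- seat (a point): Nominal middle of the flat seat, on its surface, 170 mm above the table, axes as the stand. The head with lip and keeper is clamped anywhere within 16 mm of nominal, forward or back (x); no reading tells where, so feel for the keeper. Shank underside is 10 mm below the seat; a boss (x +4 to +20 mm) reaches 28 mm below.
- lip_nose (a point): Nominal round end of the lip (x +6 mm from the seat middle, 17 mm above the seat; true place up to 16 mm off along x). The lip starts at the front wall (inner face x -39, outer -45 mm) and covers the seat; underside 14, top 20 mm above the seat. It stops the bar from being lifted out. The bar clears it when its axis is 4 mm or more behind the nose, then leaves upwards, then forward over the lip.
- keeper_face (a point): Nominal front face of the steel keeper, 10 mm above the seat (true place up to 16 mm off along x): sprung upright flap 19 mm wide, face x +7 mm, top 28 mm above the seat, hinged 24 mm below it. Swings only back (+x), springs shut. The bar feels 2 N at touch, 4 N open; clears the lip 7 mm after touch (aim 8.5 mm); hard stop 10 mm after touch. Keep pressing while lifting, to 33 mm above the seat.
- tin: Grey open tin, 55 mm diameter, 58 mm tall, on a stiff, rigid steel wire handle; about 0.18 kg in all. Origin under the centre of its base, z up. The handle is a frame in the tin's y-z plane, its side wires dropping from the bar's ends to the tin. It hangs by the middle of its bar, which lies on the seat under the lip somewhat in front of the keeper; its base is then 41 mm above the table.
- bar (a point): Middle of the handle bar, on its axis, 133 mm above the tin's base, axes as the tin. The round bar is 8 mm thick and 110 mm long (along y). On it sit two flat wooden grips, centred 32 mm either side (y +32 and -32 mm), each 12 mm thick (x), 26 mm long (y) and 16 mm tall, to be pinched firmly from above, across x, beside the hook.
- coaster: Round turned wooden coaster fixed to the table, 92 mm across; a rim 6 mm thick and 13 mm high round a flat recess 80 mm across whose floor is 5 mm above the table. Origin under its centre, z up.
- coaster_floor (a point): Centre of the coaster's recess floor, 5 mm above the table.
- slip_cup: Small grey-brown clay cup, 65 mm across, 47 mm tall, loose bystander; origin under its base centre.
- mallet: Small wooden mallet lying down, 150x93x35 mm, loose bystander.
- cork_block: Cork sanding block 58x55x22 mm, loose bystander.
Not all that is in view belongs to the job. What is meant by the tin is not blue, and is the larger of those in its own colour.

How it is judged:
By the outcome, as a careful person would: the job done as asked, in the order asked, and still so for the second after the job is handed in, with the robot touching nothing.
It also fails if it takes over 58 s, if anything falls off the work surface, if the arm or the gripper's body presses on something with over 40 N, if the wrist force passes 120 N, or if a joint passes its speed limit or range.

## Robot

A 6-joint arm with a two-finger parallel gripper is mounted at the origin on a cart in front of the work surface, level with it; the furniture and walls round the work are solid. World frame = base frame: x ahead of the robot, y to its left, z up, the work surface at z = 0. Lengths are in m, angles in degrees, forces in N, time in s.
With the tool pointing down it reaches from about 0.4 to 0.825 m from the base axis. Payload 7 kg.
Tool frame: the origin (TCP) lies at the very end of the fingers, on their centre line; the grasp point (between the pads) lies tcp_to_grasp behind it (tcp_to_grasp is the distance from the TCP to the grasp point, in m); x points along the fingers, y is the direction in which the jaws open and shut, and the axes are right-handed (so a half turn about x gives the same grasp; the last joint's range is limited). The gripper opens to 88 mm and grips with 3 to 60 N. Pads are 19 mm wide; open, the fingers measure 130 mm over their backs; the gripper's body (78 mm by 193 mm) begins 47 mm behind the grasp point.
Start: joints at [-53.738, 20.546, 0.682, 0, -70.136, -16.507], TCP at [0.228, -0.635, 0.202] pointing down, gripper open.
Joint ranges: [-176.03, 176.03], [-82.01, 121.73], [-58.28, 71.71], [-173.87, 95.51], [-174.79, -0.11], [-173.66, 173.66]. Speed limits (degrees/s): [136.94, 136.94, 172.46, 180, 180, 180].

## Interface

Orientations are given as [roll, pitch, yaw] about the fixed x, y, z axes, in that order (R = Rz(yaw) Ry(pitch) Rx(roll)).
In Python, from plant import * gives the robot as it stands. The module is installed in compiled form; this text tells all that it offers.
- The arm moves only by the shell command python3 -m pendant 'ROWS'. ROWS is JSON, a list of rows, each an object with "claw": the finger opening in mm, from 0 to 87.6; "linear": the shift along the tool's x, y, z in mm, a list of three; "twist": the turn about the tool's x in rad. In form: [{"claw": claw, "linear": [tx, ty, tz], "twist": twist}, ...]. A call has exactly 10 rows; each row shifts and turns the commanded pose from where the row before left it, along the tool's axes as they then stand; what a row does not reach is not made up. A row lasts 1/12 s, in which the tool goes at most 41.7 mm and 7.16 degrees, less where a joint would pass 70% of its speed; a pose out of reach is approached as far as the arm can. A call with a gripper value outside its range is refused whole. The fingers move at their own pace and stop on an object; the grip force is fixed at half the most. Time passes only in rows, so rows that do not move let the fingers close, or fill a call up. It gives the time, the measured TCP pose, the force and the opening at its end, in the units of the state.
- get_obs(): the state, without advancing time (a new reading comes with each control period).
- snapshot(name): name is "side" or "top" or "wrist"; returns (picture, depth): 400x640x3 uint8, red, green, blue; 400x640 float32, m along the optical axis (not along the pixel's ray), 0 where there is no reading.
- camera_params(name): a dict with "fx", "fy", "cx", "cy" (pixels), "k1" (the pictures are not rectified: a ray, as slopes to the right and down, at radius r is drawn at 1 + k1 r^2 times it, then the intrinsics apply), "rvec" (rotation vector, rad) and "tvec" (3), from world to camera coordinates, as OpenCV has them. Camera axes: x right, y down, z forward; pixel columns grow to the right and rows downward; lengths in m; the calibration is good to about 2 mm. A picture is of the moment at which its call begins: read the wrist's pose just before it. camera_params takes no time and is no camera call; for the wrist camera it gives the pose at the moment of the call.
- close_job(): hands the job in, once; it reports no verdict.
Trained networks look in the newest picture that a camera, given by its name, has taken for a name from the list of things; names that differ only in an ending like _2 or _b are one class to them, and where a whole thing is asked for, a point or a joint stands for the part that bears it (a point fixed in the world has none). Each returns a list of dicts, best first, with "confidence" (0 to 1); they miss things now and then, are a little off and sometimes report something else, mostly with a low value. They report only what shows in the picture. A call takes as long as a camera call. They do not tell look-alikes from the thing itself.
- boxes_of(camera, target): "xy" ([column, row] in pixels, amid what is visible of it).
The state is a dict: "clock": time; "joint_pos": joint angles; "qvel": joint speeds; "tau": joint torques, N m; "tool_pos": TCP position; "orientation": TCP orientation; "force": force on the tool from outside, world axes, zero at the start; "moment": the same for the moment, N m; "opening": finger opening in m.
Only numpy, scipy, OpenCV 4.12 (cv2) and the standard library are available. Lean on these libraries where they do the work, as an engineer would, in place of code of your own. Each camera call takes 0.05 s, during which the arm holds its last target. There are 200 camera calls.

## Working session

There is one attempt and no reset: what is moved stays moved. The work goes in short steps, Python scripts to look and compute and a shell command to move; the robot and the scene stay as the last step left them, time stands still between calls to the robot, and variables do not carry over. Pictures are saved under pics/ and viewed, about 8 in all and at most 12, crops included, and the job is handed in when it is done.

```bash
mkdir -p pics; ls
cat > h.py <<'E'
from plant import *
import numpy as np, cv2
def unproj(cam,uv,depth):
    p=camera_params(cam); K=np.array([[p['fx'],0,p['cx']],[0,p['fy'],p['cy']],[0,0,1.]])
    n=cv2.undistortPoints(np.float64(uv).reshape(-1,1,2),K,np.array([p['k1'],0,0,0.])).reshape(-1,2)
    R=cv2.Rodrigues(np.float64(p['rvec']))[0]; d=np.asarray(depth).reshape(-1,1)
    return (np.c_[n,np.ones(len(n))]*d-np.float64(p['tvec']).reshape(1,3))@R
def cloud(cam,depth):
    v,u=np.nonzero(depth>0); return u,v,unproj(cam,np.c_[u,v],depth[v,u])
E
python3 - <<'E'
from h import *
o=get_obs();print(o); import plant
print(tcp_to_grasp)
ims=[]
for c in ['side','top']:
    im,d=snapshot(c); cv2.imwrite(f'pics/{c}0.png',im[:,:,::-1]); np.save(f'{c}0.npy',d)
    p=camera_params(c);R=cv2.Rodrigues(np.float64(p['rvec']))[0];print(c,p,-R.T@np.array(p['tvec']).ravel())
    for t in ['hook_stand','tin','coaster','bar','slip_cup','mallet','cork_block']:
        for b in boxes_of(c,t)[:3]:
            u,v=np.array(b['xy']).round().astype(int)
            print(c,t,b['confidence'],(u,v),unproj(c,[[u,v]],[d[v,u]]).round(3))
E
```

```text
pics
{'clock': 0.0, 'joint_pos': array([-5.37391757e+01,  2.05924314e+01,  6.31728225e-01, -1.90786572e-02,
       -7.01357733e+01, -1.65065588e+01]), 'qvel': array([-0.05161752, -0.09742583, -0.02517648, -0.10976589, -0.01887117,
       -0.03644394]), 'tau': array([-5.69922977e-04, -5.82708621e+01,  2.93047339e+01,  6.99706480e+00,
        6.75002040e-03, -1.70778249e-04]), 'tool_pos': array([ 0.22791226, -0.63477792,  0.20089922]), 'orientation': array([ 95.97698511,  89.9018701 , 115.72475274]), 'force': array([ 1.75459309,  0.27341598, -0.50931868]), 'moment': array([-0.04622024,  0.03407251, -0.00233567]), 'opening': 0.08781645758474095}
0.0188
side {'fx': 380.8071030314353, 'fy': 380.8071030314353, 'cx': 323.3695657756916, 'cy': 194.36249063679122, 'k1': 0.006048077163252009, 'rvec': array([ 0.27938125, -2.59720531,  1.5356256 ]), 'tvec': array([0.56722618, 0.13825049, 1.19117252])} [0.34354108 1.07565287 0.69620481]
side hook_stand 0.92 (np.int64(302), np.int64(246)) [[0.587 0.249 0.059]]
side hook_stand 0.32 (np.int64(339), np.int64(243)) [[0.481 0.262 0.096]]
side tin 0.97 (
[... 1090 characters left out ...]
7 0.003]]
top tin 0.64 (np.int64(277), np.int64(233)) [[0.5   0.242 0.049]]
top tin 0.62 (np.int64(280), np.int64(156)) [[0.714 0.221 0.141]]
top coaster 0.97 (np.int64(446), np.int64(209)) [[ 0.567 -0.284  0.004]]
top bar 0.82 (np.int64(280), np.int64(234)) [[0.497 0.234 0.04 ]]
top bar 0.57 (np.int64(279), np.int64(158)) [[0.71  0.225 0.136]]
top bar 0.52 (np.int64(319), np.int64(212)) [[0.555 0.112 0.086]]
top slip_cup 0.57 (np.int64(356), np.int64(226)) [[0.518 0.001 0.021]]
top mallet 0.92 (np.int64(466), np.int64(169)) [[ 0.687 -0.347  0.034]]
top mallet 0.53 (np.int64(443), np.int64(209)) [[ 0.567 -0.275  0.003]]
top cork_block 0.55 (np.int64(187), np.int64(269)) [[0.399 0.522 0.023]]
```

Run:
```python
import cv2
a=cv2.imread('pics/side0.png')[130:330,200:420];b=cv2.imread('pics/top0.png')[120:280,180:500]
cv2.imwrite('pics/a.png',cv2.resize(a,None,fx=3,fy=3,interpolation=2)[:600,:660])
cv2.imwrite('pics/b.png',cv2.resize(b,None,fx=2.5,fy=2.5,interpolation=2))
```

```text
(no output)
```

View pics/a.png

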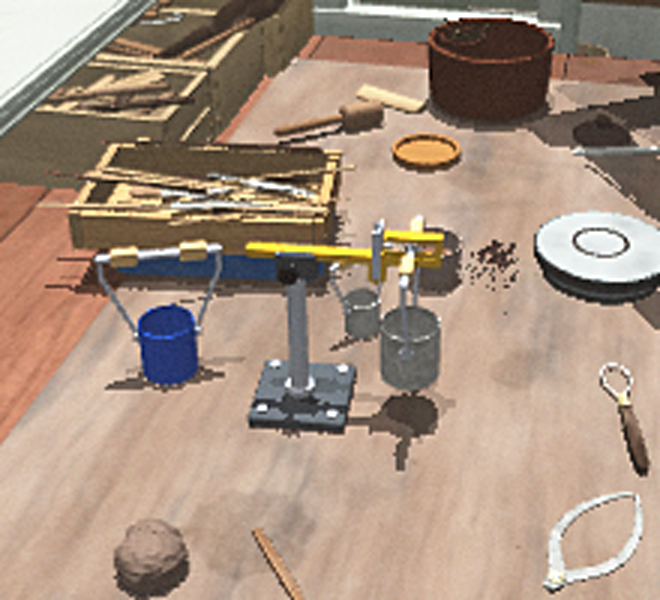

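View pics/b.png

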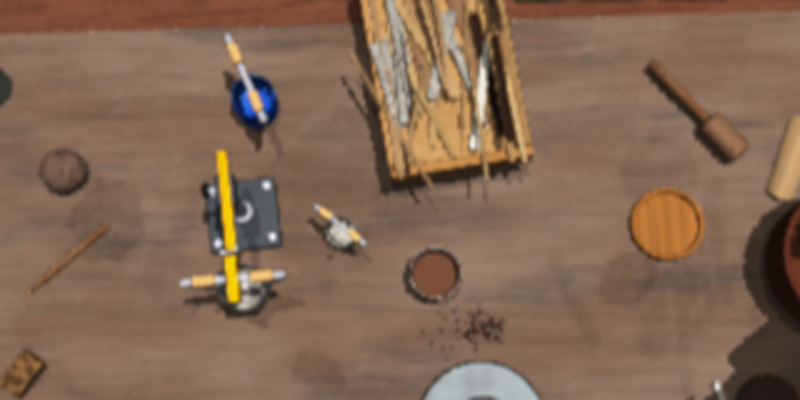

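The side view shows the grey tin hanging on the yellow hook (tin ~(410,345) in crop, bar ~(410,240), keeper flap at (378,250)). The blue tin and the small grey tin are decoys, and the coaster is at (668,222) in the top crop. Next I'll measure stand yaw, bar and coaster.

Run:
```python
from h import *
im=cv2.imread('pics/top0.png'); d=np.load('top0.npy'); hsv=cv2.cvtColor(im,cv2.COLOR_BGR2HSV)
u,v,P=cloud('top',d); H=hsv[v,u].astype(int)
w=(abs(P[:,0]-.55)<.14)&(abs(P[:,1]-.24)<.1)&(P[:,2]>.14)
yel=w&(H[:,1]>200)&(abs(H[:,0]-26)<6)&(P[:,2]<.23)
Q=P[yel];print('yellow',len(Q),Q.min(0),Q.max(0))
vx,vy,x0,y0=cv2.fitLine(Q[:,:2].astype(np.float32),cv2.DIST_HUBER,0,.01,.01).ravel();print('yaw',np.degrees(np.arctan2(vy,vx)),x0,y0)
m=w&~yel&(P[:,2]<.23)
for a,b,p,h in zip(u[m],v[m],P[m],H[m]): 
    if p[0]<.53: print(a,b,p.round(3),h)
# foot plate
dk=(abs(P[:,0]-.56)<.12)&(abs(P[:,1]-.22)<.1)&(P[:,2]>.003)&(P[:,2]<.03)&(H[:,2]<90)&(H[:,0]>80)
F=P[dk];print('plate',len(F),F.min(0),F.max(0),cv2.minAreaRect((F[:,:2]*1000).astype(np.float32)))
c=(abs(P[:,0]-.567)<.07)&(abs(P[:,1]+.28)<.07)&(H[:,1]>140)
mask=np.zeros(d.shape,np.uint8);mask[v[c],u[c]]=255
mask=cv2.morphologyEx(mask,cv2.MORPH_OPEN,np.ones((3,3)))
cs=max(cv2.findContours(mask,0,1)[0],key=cv2.contourArea)
vv,uu=np.nonzero(mask);W=unproj('top',np.c_[uu,vv],d[vv,uu]);print('coaster',cv2.minEnclosingCircle((W[:,:2]*1000).astype(np.float32)),W.mean(0),np.median(W[:,2]))
```

```text
yellow 230 [0.46429401 0.22978712 0.15484393] [0.63371595 0.25546619 0.19516897]
yaw 5.74222 0.546492 0.24323878
273 218 [0.528 0.238 0.168] [ 23 176 231]
274 218 [0.524 0.232 0.194] [ 20  61 179]
268 219 [0.522 0.248 0.195] [114  10 124]
270 219 [0.526 0.247 0.166] [ 20 155 171]
271 219 [0.526 0.244 0.167] [ 22 187 218]
272 219 [0.525 0.241 0.17 ] [ 23 187 231]
273 219 [0.525 0.238 0.172] [ 23 146 224]
274 219 [0.522 0.232 0.192] [ 20  46 182]
275 219 [0.525 0.232 0.171] [120   7 111]
268 220 [0.519 0.249 0.194] [120   6 167]
269 220 [0.521 0.248 0.178] [130   5 167]
270 220 [0.523 0.247 0.168] [ 16  39 162]
271 220 [0.522 0.244 0.169] [ 19  88 173]
272 220 [0.518 0.237 0.197] [ 21 118 181]
273 220 [0.518 0.235 0.195] [ 22 114 174]
274 220 [0.517 0.231 0.202] [ 18  40 140]
275 220 [0.521 0.232 0.177] [135   6  88]
276 220 [0.524 0.231 0.157] [17 46 78]
268 221 [0.515 0.248 0.201] [162   8 164]
269 221 [0.516 0.245 0.198] [165   6 172]
270 221 [0.516 0.243 0.198] [ 14  28 156]
271 221 [0.516 0.24  0.197] [ 16  56 145]
272 221 [0.515 0.237 0.201] [ 20  97 144]
273 221 [0.515 0.235 0.1
[... 7261 characters left out ...]
7] [ 19 128 138]
276 239 [0.469 0.23  0.17 ] [ 20 117 144]
271 240 [0.465 0.242 0.185] [ 22 175 134]
275 240 [0.465 0.23  0.188] [ 21 181 156]
276 240 [0.466 0.23  0.172] [ 19  83 141]
272 241 [0.463 0.24  0.178] [ 20 152  97]
273 241 [0.463 0.238 0.174] [ 21 157 107]
274 241 [0.463 0.235 0.172] [ 21 124 113]
275 241 [0.463 0.232 0.174] [ 19  57 139]
276 241 [0.464 0.231 0.166] [ 20  34 167]
plate 201 [0.54516798 0.20226059 0.00395841] [0.63390983 0.2916111  0.01948879] ((589.75537109375, 247.3891143798828), (85.22075653076172, 85.97801971435547), 5.276189804077148)
coaster ((566.9488525390625, -284.3400573730469), 48.07040786743164) [ 0.56618745 -0.28448235  0.00612044] 0.005522571619033452
```

```bash
cat >> h.py <<'E'
from scipy.spatial.transform import Rotation as Ro
YAW=5.2
def plan(target,yaw=YAW):
    o=get_obs(); R=Ro.from_euler('xyz',o['orientation'],degrees=True).as_matrix()
    d=R.T@(np.array(target)-o['tool_pos'])*1000
    s=[]
    for k in (0,180):
        a=np.radians(yaw+k); t=R.T@np.array([np.cos(a),np.sin(a),0]); s.append(round(np.arctan2(t[2],t[1]),3))
    print('t',round(o['clock'],2),'tcp',o['tool_pos'].round(4),'tool-shift mm',d.round(1),'twist rad',s,'xaxis',R[:,0].round(3),'F',o['force'].round(2),'open',round(o['opening'],4),'j6',o['joint_pos'][5].round(1))
    return R
E
python3 - <<'E'
from h import *
print(plan((.50,-.2,.32)).round(3)); plan((.228,-.635,.32)); plan((.492,.207,.32))
E
```

```text
t 0.8 tcp [ 0.2281 -0.6352  0.2019] tool-shift mm [-118.1  317.7  403. ] twist rad [np.float64(1.825), np.float64(-1.317)] xaxis [ 0.  0. -1.] F [ 0.11  0.23 -0.11] open 0.0876 j6 -16.5
[[ 0.    -0.338  0.941]
 [ 0.     0.941  0.338]
 [-1.     0.     0.   ]]
t 0.8 tcp [ 0.2281 -0.6352  0.2019] tool-shift mm [-118.1    0.3   -0. ] twist rad [np.float64(1.825), np.float64(-1.317)] xaxis [ 0.  0. -1.] F [ 0.11  0.23 -0.11] open 0.0876 j6 -16.5
t 0.8 tcp [ 0.2281 -0.6352  0.2019] tool-shift mm [-118.1  703.5  533. ] twist rad [np.float64(1.825), np.float64(-1.317)] xaxis [ 0.  0. -1.] F [ 0.11  0.23 -0.11] open 0.0876 j6 -16.5
```

```bash
python3 -m pendant '[{"claw":87,"linear":[-30,0,0],"twist":0},{"claw":87,"linear":[-30,0,0],"twist":0},{"claw":87,"linear":[-30,0,0],"twist":0},{"claw":60,"linear":[-28,15,20],"twist":0},{"claw":60,"linear":[0,24,31],"twist":0},{"claw":60,"linear":[0,24,31],"twist":0},{"claw":60,"linear":[0,24,31],"twist":0},{"claw":60,"linear":[0,24,31],"twist":0},{"claw":60,"linear":[0,24,31],"twist":0},{"claw":60,"linear":[0,24,31],"twist":0}]'
python3 -m pendant '[{"claw":50,"linear":[0,24,31],"twist":0},{"claw":50,"linear":[0,24,31],"twist":0},{"claw":50,"linear":[0,24,31],"twist":0},{"claw":50,"linear":[0,24,31],"twist":0},{"claw":50,"linear":[0,24,31],"twist":0},{"claw":50,"linear":[0,24,31],"twist":0},{"claw":50,"linear":[0,38,12],"twist":0},{"claw":50,"linear":[0,38,12],"twist":0},{"claw":50,"linear":[0,38,12],"twist":0},{"claw":50,"linear":[0,38,12],"twist":0}]'
python3 - <<'E'
from h import *
plan((.50,.19,.32))
E
```

```text
clock: 1.63
tool_pos: [0.3688, -0.4143, 0.3201]
orientation: [-47.2, 90.0, -27.5]
force: [0.1, -0.4, -0.3]
opening: 0.0601
clock: 2.47
tool_pos: [0.488, -0.0565, 0.32]
orientation: [-7.4, 90.0, 12.3]
force: [0.4, 0.3, -0.4]
opening: 0.0502
t 2.47 tcp [ 0.488  -0.0565  0.32  ] tool-shift mm [1.00e-01 2.28e+02 9.46e+01] twist rad [np.float64(1.825), np.float64(-1.317)] xaxis [ 0.  0. -1.] F [ 0.4   0.25 -0.36] open 0.0502 j6 -86.6
```

```bash
python3 -m pendant '[{"claw":40,"linear":[0,32,13.5],"twist":0},{"claw":40,"linear":[0,32,13.5],"twist":0},{"claw":40,"linear":[0,32,13.5],"twist":0},{"claw":40,"linear":[0,32,13.5],"twist":0},{"claw":40,"linear":[0,32,13.5],"twist":0},{"claw":40,"linear":[0,32,13.5],"twist":0},{"claw":40,"linear":[0,32,13.5],"twist":0},{"claw":40,"linear":[0,0,0],"twist":-0.117},{"claw":40,"linear":[0,0,0],"twist":-0.12},{"claw":40,"linear":[0,0,0],"twist":-0.12}]'
python3 -m pendant '[{"claw":40,"linear":[0,0,0],"twist":-0.12},{"claw":40,"linear":[0,0,0],"twist":-0.12},{"claw":40,"linear":[0,0,0],"twist":-0.12},{"claw":40,"linear":[0,0,0],"twist":-0.12},{"claw":40,"linear":[0,0,0],"twist":-0.12},{"claw":40,"linear":[0,0,0],"twist":-0.12},{"claw":40,"linear":[0,0,0],"twist":-0.12},{"claw":40,"linear":[0,0,0],"twist":-0.12},{"claw":40,"linear":[0,0,0],"twist":0},{"claw":40,"linear":[0,0,0],"twist":0}]'
python3 - <<'E'
from h import *
plan((.492,.207,.32))
im,d=snapshot('wrist'); cv2.imwrite('pics/w1.png',im[:,:,::-1]); np.save('w1.npy',d)
for t in ['bar','keeper_face','lip_nose','tin']: print(t,boxes_of('wrist',t)[:3])
u,v,P=cloud('wrist',d); H=cv2.cvtColor(im,cv2.COLOR_RGB2HSV)[v,u].astype(int)
w=(abs(H[:,0]-19)<4)&(abs(H[:,1]-125)<40)&(H[:,2]>150)&(abs(P[:,2]-.182)<.004)&(abs(P[:,0]-.49)<.03)
for nm,m in (('R',w&(P[:,1]<.235)),('L',w&(P[:,1]>.245))):
    Q=P[m]; print(nm,len(Q),Q.mean(0) if len(Q) else '',cv2.minAreaRect((Q[:,:2]*1000).astype(np.float32)) if len(Q) else '')
E
```

```text
clock: 3.3
tool_pos: [0.5015, 0.1853, 0.3196]
orientation: [177.0, 90.0, -142.4]
force: [-0.2, -0.1, 0.3]
opening: 0.0402
clock: 4.13
tool_pos: [0.5016, 0.1844, 0.32]
orientation: [-51.2, 90.0, 43.8]
force: [-0.8, 0.1, 0.1]
opening: 0.0396
t 4.13 tcp [0.5016 0.1844 0.32  ] tool-shift mm [-0.   7.6 23.3] twist rad [np.float64(3.138), np.float64(-0.004)] xaxis [ 0.  0. -1.] F [-0.8   0.11  0.11] open 0.0396 j6 -36.2
bar [{'xy': [328.0, 203.5], 'confidence': 0.86}, {'xy': [146.0, 175.4], 'confidence': 0.66}, {'xy': [278.6, 107.4], 'confidence': 0.62}]
keeper_face [{'xy': [270.0, 207.5], 'confidence': 0.94}]
lip_nose [{'xy': [270.3, 208.7], 'confidence': 0.56}]
tin [{'xy': [282.2, 107.3], 'confidence': 0.88}, {'xy': [330.7, 202.9], 'confidence': 0.58}]
R 169 [0.49253656 0.20878733 0.18156402] ((492.5533752441406, 208.37928771972656), (10.49594783782959, 16.298538208007812), 5.111175060272217)
L 0
```

View pics/w1.png

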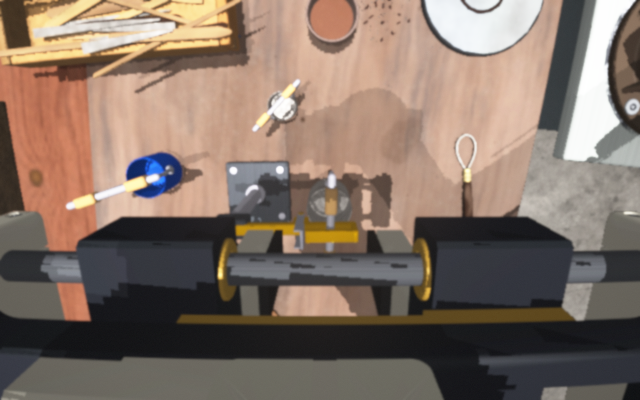

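The wrist view shows the right grip of the bar at ~(331,205), the keeper flap at (300,235) and the yellow lip at (330,233). The grip centre from the wrist depth is (0.4925, 0.208) with top z 0.182, which fits the top view and the nominal height. I'll descend and grip it.

```bash
python3 -m pendant '[{"claw":40,"linear":[0,7.1,22.3],"twist":0},{"claw":40,"linear":[25,0,0],"twist":0},{"claw":40,"linear":[30,0,0],"twist":0},{"claw":40,"linear":[30,0,0],"twist":0},{"claw":40,"linear":[30,0,0],"twist":0},{"claw":40,"linear":[20,0,0],"twist":0},{"claw":40,"linear":[15,0,0],"twist":0},{"claw":40,"linear":[15,0,0],"twist":0},{"claw":40,"linear":[0,0,0],"twist":0},{"claw":40,"linear":[0,0,0],"twist":0}]'
python3 - <<'E'
from h import *
plan((.4925,.206,.155))
ims=[]
im,d=snapshot('side'); cv2.imwrite('pics/s2.png',cv2.resize(im[170:260,290:390,::-1],None,fx=6,fy=6,interpolation=2))
E
```

```text
clock: 5.22
tool_pos: [0.4924, 0.2057, 0.1546]
orientation: [134.7, 89.9, -130.1]
force: [-0.7, 0.2, 0.1]
opening: 0.0401
t 5.22 tcp [0.4924 0.2057 0.1546] tool-shift mm [-0.4 -0.1  0.3] twist rad [np.float64(3.141), np.float64(-0.0)] xaxis [-0.001 -0.001 -1.   ] F [-0.72  0.22  0.08] open 0.0401 j6 -38.6
```

View pics/s2.png

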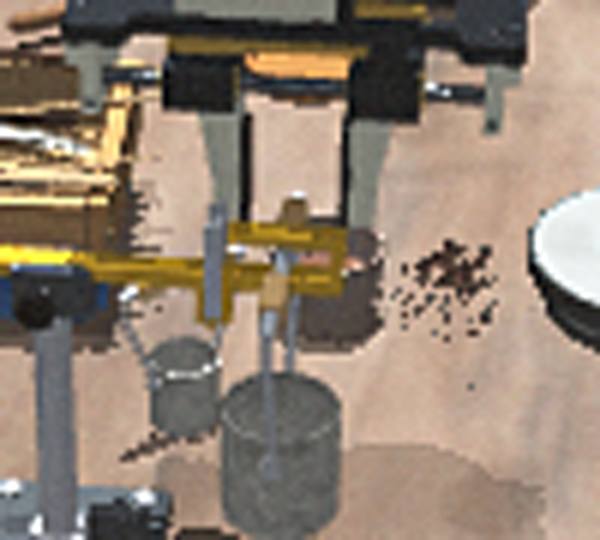

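Fingers straddle the far grip at (295,215), clear of the keeper at (213,265). Closing.

```bash
python3 -m pendant '[{"claw":8,"linear":[0,0,0],"twist":0},{"claw":8,"linear":[0,0,0],"twist":0},{"claw":8,"linear":[0,0,0],"twist":0},{"claw":8,"linear":[0,0,0],"twist":0},{"claw":8,"linear":[0,0,0],"twist":0},{"claw":8,"linear":[0,0,0],"twist":0},{"claw":8,"linear":[0,0,0],"twist":0},{"claw":8,"linear":[0,0,0],"twist":0},{"claw":8,"linear":[0,0,0],"twist":0},{"claw":8,"linear":[0,0,0],"twist":0}]'
python3 -c "
from h import *
plan((.4925,.206,.155)); print(get_obs()['moment'])"
```

```text
clock: 6.1
tool_pos: [0.4926, 0.206, 0.1549]
orientation: [-92.1, 90.0, 3.1]
force: [0.3, 0.1, 0.8]
opening: 0.0105
t 6.1 tcp [0.4926 0.206  0.1549] tool-shift mm [-0.1  0.1  0. ] twist rad [np.float64(-3.141), np.float64(0.0)] xaxis [ 0.  0. -1.] F [0.26 0.08 0.79] open 0.0105 j6 -38.5
[-0.04464991  0.12299311 -0.01590277]
```

```bash
python3 -m pendant '[{"claw":8,"linear":[-0.6,0,0],"twist":0},{"claw":8,"linear":[-0.6,0,0],"twist":0},{"claw":8,"linear":[-0.6,0,0],"twist":0},{"claw":8,"linear":[-0.6,0,0],"twist":0},{"claw":8,"linear":[-0.4,0,0],"twist":0},{"claw":8,"linear":[0,0,0],"twist":0},{"claw":8,"linear":[0,0,0],"twist":0},{"claw":8,"linear":[0,0,0],"twist":0},{"claw":8,"linear":[0,0,0],"twist":0},{"claw":8,"linear":[0,0,0],"twist":0}]'
python3 - <<'E'
from h import *
plan((.4925,.206,.155))
for i in range(4):
    im,d=snapshot('side'); o=get_obs();print(o['force'].round(2),o['moment'].round(3))
cv2.imwrite('pics/s3.png',cv2.resize(im[170:260,290:390,::-1],None,fx=6,fy=6,interpolation=2))
E
```

```text
clock: 6.93
tool_pos: [0.4925, 0.206, 0.1576]
orientation: [102.2, 90.0, -162.6]
force: [0.9, 0.5, -1.6]
opening: 0.0106
t 6.93 tcp [0.4925 0.206  0.1576] tool-shift mm [2.6 0.  0. ] twist rad [np.float64(-3.141), np.float64(0.0)] xaxis [-0. -0. -1.] F [ 0.88  0.49 -1.57] open 0.0106 j6 -38.5
[ 0.6   0.29 -1.74] [-0.017  0.103 -0.024]
[-0.11  0.1  -2.43] [-0.012  0.111  0.002]
[ 0.49  0.63 -1.62] [-0.056  0.101 -0.036]
[ 0.21 -0.63 -1.63] [-0.016  0.123 -0.008]
```

View pics/s3.png

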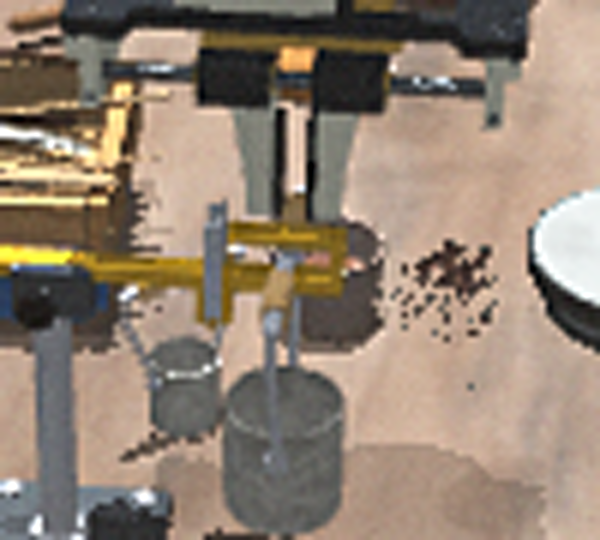

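Tin weight (~1.8 N) is carried now, so the bar is off the seat and still under the lip (bar at (285,262), keeper face ~ (227,265)). Moving toward the keeper.

```bash
python3 -m pendant '[{"claw":8,"linear":[0,-1.2,0],"twist":0},{"claw":8,"linear":[0,-1.2,0],"twist":0},{"claw":8,"linear":[0,-1.2,0],"twist":0},{"claw":8,"linear":[0,-1.2,0],"twist":0},{"claw":8,"linear":[0,-1.2,0],"twist":0},{"claw":8,"linear":[0,-1,0],"twist":0},{"claw":8,"linear":[0,-1,0],"twist":0},{"claw":8,"linear":[0,0,0],"twist":0},{"claw":8,"linear":[0,0,0],"twist":0},{"claw":8,"linear":[0,0,0],"twist":0}]'
cat > f.py <<'E'
from h import *
a=np.radians(YAW); ex=np.array([np.cos(a),np.sin(a)]); L=[];M=[]
for i in range(4): snapshot('wrist'); o=get_obs(); L.append(o['force']); M.append(o['moment'])
F=np.mean(L,0); p=o['tool_pos']; print('t',round(o['clock'],2),'travel mm',((p[:2]-[.4925,.206])@ex*1000).round(2),'z',p[2].round(4),'Fx_stand',(F[:2]@ex).round(2),'F',F.round(2),'M',np.mean(M,0).round(3),'open',o['opening'].round(4))
E
python3 f.py
```

```text
clock: 7.97
tool_pos: [0.5005, 0.2067, 0.1576]
orientation: [131.3, 90.0, -133.5]
force: [0.4, -0.1, -1.6]
opening: 0.0106Traceback (most recent call last):
  File "f.py", line 4, in <module>
    F=np.mean(L,0); p=o['tool_pos']; print('t',round(o['clock'],2),'travel mm',((p[:2]-[.4925,.206])@ex*1000).round(2),'z',p[2].round(4),'Fx_stand',(F[:2]@ex).round(2),'F',F.round(2),'M',np.mean(M,0).round(3),'open',o['opening'].round(4))
                                                                                                                                                                                                                        ^^^^^^^^^^^^^^^^^^
AttributeError: 'float' object has no attribute 'round'
```

```bash
sed -i "s/o\['opening'\].round(4)/o['opening']/" f.py; python3 f.py; python3 -m pendant '[{"claw":8,"linear":[0,-0.5,0],"twist":0},{"claw":8,"linear":[0,-0.5,0],"twist":0},{"claw":8,"linear":[0,-0.5,0],"twist":0},{"claw":8,"linear":[0,-0.5,0],"twist":0},{"claw":8,"linear":[0,-0.5,0],"twist":0},{"claw":8,"linear":[0,-0.5,0],"twist":0},{"claw":8,"linear":[0,-0.5,0],"twist":0},{"claw":8,"linear":[0,-0.5,0],"twist":0},{"claw":8,"linear":[0,0,0],"twist":0},{"claw":8,"linear":[0,0,0],"twist":0}]';python3 f.py
```

```text
t 8.37 travel mm 8.05 z 0.1577 Fx_stand -0.17 F [-0.16 -0.11 -1.19] M [-0.035  0.107 -0.015] open 0.01075681395008412
clock: 9.2
tool_pos: [0.5045, 0.2071, 0.1576]
orientation: [139.2, 90.0, -125.6]
force: [-0.8, -0.2, -2.1]
opening: 0.0105
t 9.4 travel mm 12.07 z 0.1577 Fx_stand 0.02 F [ 0.04 -0.21 -1.27] M [-0.037  0.123 -0.005] open 0.010522289337252537
```

```bash
python3 -m pendant '[{"claw":8,"linear":[0,-0.4,0],"twist":0},{"claw":8,"linear":[0,-0.4,0],"twist":0},{"claw":8,"linear":[0,-0.4,0],"twist":0},{"claw":8,"linear":[0,-0.4,0],"twist":0},{"claw":8,"linear":[0,-0.4,0],"twist":0},{"claw":8,"linear":[0,0,0],"twist":0},{"claw":8,"linear":[0,0,0],"twist":0},{"claw":8,"linear":[0,0,0],"twist":0},{"claw":8,"linear":[0,0,0],"twist":0},{"claw":8,"linear":[0,0,0],"twist":0}]';python3 f.py
```

```text
clock: 10.23
tool_pos: [0.5065, 0.2073, 0.1577]
orientation: [-69.0, 90.0, 26.3]
force: [-0.6, 0.4, -1.5]
opening: 0.0107
t 10.43 travel mm 14.06 z 0.1577 Fx_stand 0.09 F [ 0.06  0.32 -1.74] M [-0.038  0.13   0.009] open 0.010645811747717372
```

```bash
python3 -m pendant '[{"claw":8,"linear":[0,-0.4,0],"twist":0},{"claw":8,"linear":[0,-0.4,0],"twist":0},{"claw":8,"linear":[0,-0.4,0],"twist":0},{"claw":8,"linear":[0,-0.4,0],"twist":0},{"claw":8,"linear":[0,-0.4,0],"twist":0},{"claw":8,"linear":[0,0,0],"twist":0},{"claw":8,"linear":[0,0,0],"twist":0},{"claw":8,"linear":[0,0,0],"twist":0},{"claw":8,"linear":[0,0,0],"twist":0},{"claw":8,"linear":[0,0,0],"twist":0}]';python3 f.py
```

```text
clock: 11.27
tool_pos: [0.5085, 0.2074, 0.1577]
orientation: [-95.6, 90.0, -0.4]
force: [0.6, -0.6, -1.5]
opening: 0.0108
t 11.47 travel mm 16.05 z 0.1577 Fx_stand 0.1 F [ 0.07  0.32 -1.74] M [-0.015  0.103  0.015] open 0.010689504791117523
```

```bash
python3 -m pendant '[{"claw":8,"linear":[0,-0.4,0],"twist":0},{"claw":8,"linear":[0,-0.4,0],"twist":0},{"claw":8,"linear":[0,-0.4,0],"twist":0},{"claw":8,"linear":[0,-0.4,0],"twist":0},{"claw":8,"linear":[0,-0.4,0],"twist":0},{"claw":8,"linear":[0,0,0],"twist":0},{"claw":8,"linear":[0,0,0],"twist":0},{"claw":8,"linear":[0,0,0],"twist":0},{"claw":8,"linear":[0,0,0],"twist":0},{"claw":8,"linear":[0,0,0],"twist":0}]';python3 f.py
```

```text
clock: 12.3
tool_pos: [0.5105, 0.2076, 0.1576]
orientation: [91.7, 90.0, -173.1]
force: [0.2, -0.1, -1.6]
opening: 0.0104
t 12.5 travel mm 18.07 z 0.1577 Fx_stand -0.12 F [-0.13  0.11 -2.03] M [-0.044  0.09  -0.019] open 0.010350037772220246
```

```bash
python3 -m pendant '[{"claw":8,"linear":[0,-0.4,0],"twist":0},{"claw":8,"linear":[0,-0.4,0],"twist":0},{"claw":8,"linear":[0,-0.4,0],"twist":0},{"claw":8,"linear":[0,-0.4,0],"twist":0},{"claw":8,"linear":[0,-0.4,0],"twist":0},{"claw":8,"linear":[0,0,0],"twist":0},{"claw":8,"linear":[0,0,0],"twist":0},{"claw":8,"linear":[0,0,0],"twist":0},{"claw":8,"linear":[0,0,0],"twist":0},{"claw":8,"linear":[0,0,0],"twist":0}]';python3 f.py
python3 - <<'E'
from h import *
im,d=snapshot('side'); cv2.imwrite('pics/s4.png',cv2.resize(im[170:260,290:390,::-1],None,fx=6,fy=6,interpolation=2))
E
```

```text
clock: 13.33
tool_pos: [0.5125, 0.2078, 0.1576]
orientation: [47.8, 90.0, 143.0]
force: [0.6, 0.2, -1.5]
opening: 0.0105
t 13.53 travel mm 20.05 z 0.1577 Fx_stand -0.07 F [-0.07 -0.05 -1.84] M [-0.002  0.091 -0.005] open 0.010439297696355978
```

View pics/s4.png

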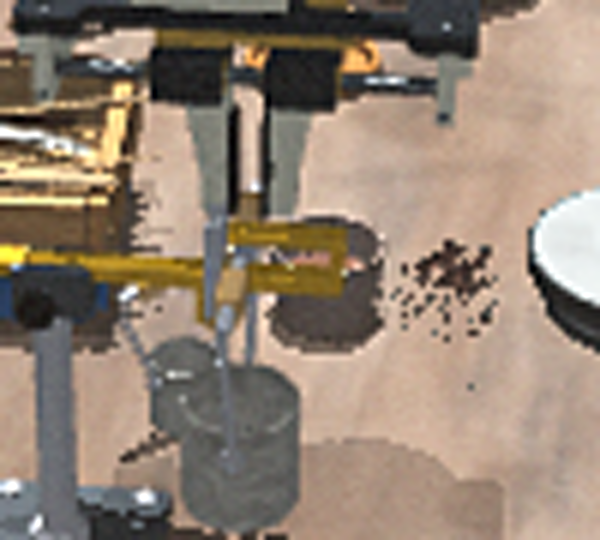

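Bar (242,255) is now very close to the keeper's front edge (~228). Continuing with finer steps.

```bash
python3 -m pendant '[{"claw":8,"linear":[0,-0.4,0],"twist":0},{"claw":8,"linear":[0,-0.4,0],"twist":0},{"claw":8,"linear":[0,-0.4,0],"twist":0},{"claw":8,"linear":[0,-0.4,0],"twist":0},{"claw":8,"linear":[0,0,0],"twist":0},{"claw":8,"linear":[0,0,0],"twist":0},{"claw":8,"linear":[0,0,0],"twist":0},{"claw":8,"linear":[0,0,0],"twist":0},{"claw":8,"linear":[0,0,0],"twist":0},{"claw":8,"linear":[0,0,0],"twist":0}]';python3 f.py
```

```text
clock: 14.42
tool_pos: [0.5141, 0.208, 0.1577]
orientation: [-48.3, 90.0, 46.9]
force: [-0.5, 0.3, -1.4]
opening: 0.0106
t 14.62 travel mm 21.65 z 0.1577 Fx_stand -0.09 F [-0.09  0.07 -1.35] M [-0.023  0.084 -0.004] open 0.010229089257111041
```

```bash
python3 -m pendant '[{"claw":8,"linear":[0,-0.4,0],"twist":0},{"claw":8,"linear":[0,-0.4,0],"twist":0},{"claw":8,"linear":[0,-0.4,0],"twist":0},{"claw":8,"linear":[0,-0.4,0],"twist":0},{"claw":8,"linear":[0,0,0],"twist":0},{"claw":8,"linear":[0,0,0],"twist":0},{"claw":8,"linear":[0,0,0],"twist":0},{"claw":8,"linear":[0,0,0],"twist":0},{"claw":8,"linear":[0,0,0],"twist":0},{"claw":8,"linear":[0,0,0],"twist":0}]';python3 f.py
```

```text
clock: 15.45
tool_pos: [0.5156, 0.208, 0.1576]
orientation: [110.8, 90.0, -154.0]
force: [-2.9, -0.4, -1.6]
opening: 0.0108
t 15.65 travel mm 23.17 z 0.1576 Fx_stand -1.48 F [-1.45 -0.3  -1.53] M [-0.148  0.629  0.059] open 0.010409618727649509
```

Keeper touched: the wrist moment jumped (0.09→0.63 N m, ~2 N) between travel 21.7 and 23.2. Pressing on in steps to ~8.5 mm after touch.

```bash
python3 -m pendant '[{"claw":8,"linear":[0,-0.5,0],"twist":0},{"claw":8,"linear":[0,-0.5,0],"twist":0},{"claw":8,"linear":[0,-0.5,0],"twist":0},{"claw":8,"linear":[0,-0.5,0],"twist":0},{"claw":8,"linear":[0,-0.5,0],"twist":0},{"claw":8,"linear":[0,-0.5,0],"twist":0},{"claw":8,"linear":[0,-0.5,0],"twist":0},{"claw":8,"linear":[0,-0.5,0],"twist":0},{"claw":8,"linear":[0,0,0],"twist":0},{"claw":8,"linear":[0,0,0],"twist":0}]';python3 f.py
```

```text
clock: 16.48
tool_pos: [0.5196, 0.2084, 0.1576]
orientation: [111.0, 90.0, -153.8]
force: [-2.7, -1.3, -0.9]
opening: 0.011
t 16.68 travel mm 27.19 z 0.1577 Fx_stand -3.12 F [-3.02 -1.23 -0.78] M [-0.369  1.287  0.098] open 0.010679030873437455
```

```bash
python3 -m pendant '[{"claw":8,"linear":[0,-0.5,0],"twist":0},{"claw":8,"linear":[0,-0.5,0],"twist":0},{"claw":8,"linear":[0,-0.5,0],"twist":0},{"claw":8,"linear":[0,-0.5,0],"twist":0},{"claw":8,"linear":[0,-0.5,0],"twist":0},{"claw":8,"linear":[0,-0.5,0],"twist":0},{"claw":8,"linear":[0,-0.5,0],"twist":0},{"claw":8,"linear":[0,0,0],"twist":0},{"claw":8,"linear":[0,0,0],"twist":0},{"claw":8,"linear":[0,0,0],"twist":0}]';python3 f.py
python3 - <<'E'
from h import *
im,d=snapshot('side'); a=cv2.resize(im[170:250,290:370,::-1],None,fx=7,fy=7,interpolation=2)
cv2.imwrite('pics/s5.png',a)
E
```

```text
clock: 17.52
tool_pos: [0.5231, 0.2087, 0.1576]
orientation: [121.1, 90.0, -143.7]
force: [-3.9, -1.6, 0.0]
opening: 0.0111
t 17.72 travel mm 30.73 z 0.1577 Fx_stand -4.19 F [-4.11 -1.1  -0.81] M [-0.51   1.572  0.117] open 0.010610518924770806
```

View pics/s5.png

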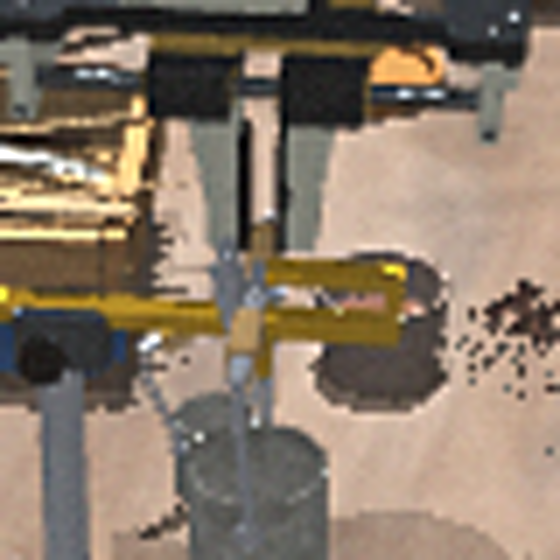

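Keeper is swung back with the bar against it, at ~4.2 N (the spec says 4 N open). Adding 0.8 mm, then starting the lift slowly.

```bash
python3 -m pendant '[{"claw":8,"linear":[0,-0.4,0],"twist":0},{"claw":8,"linear":[0,-0.4,0],"twist":0},{"claw":8,"linear":[0,0,0],"twist":0},{"claw":8,"linear":[-0.6,0,0],"twist":0},{"claw":8,"linear":[-0.6,0,0],"twist":0},{"claw":8,"linear":[-0.6,0,0],"twist":0},{"claw":8,"linear":[-0.6,0,0],"twist":0},{"claw":8,"linear":[-0.6,0,0],"twist":0},{"claw":8,"linear":[0,0,0],"twist":0},{"claw":8,"linear":[0,0,0],"twist":0}]';python3 f.py
```

```text
clock: 18.6
tool_pos: [0.524, 0.2089, 0.1607]
orientation: [-38.7, 90.0, 56.5]
force: [-3.2, -0.4, -2.2]
opening: 0.0105
t 18.8 travel mm 31.61 z 0.1607 Fx_stand -3.77 F [-3.75 -0.32 -1.84] M [-0.111  1.62   0.142] open 0.010608455452658311
```

```bash
python3 -m pendant '[{"claw":8,"linear":[-0.5,0,0],"twist":0},{"claw":8,"linear":[-0.5,0,0],"twist":0},{"claw":8,"linear":[-0.5,0,0],"twist":0},{"claw":8,"linear":[-0.5,0,0],"twist":0},{"claw":8,"linear":[-0.5,0,0],"twist":0},{"claw":8,"linear":[-0.5,0,0],"twist":0},{"claw":8,"linear":[0,0,0],"twist":0},{"claw":8,"linear":[0,0,0],"twist":0},{"claw":8,"linear":[0,0,0],"twist":0},{"claw":8,"linear":[0,0,0],"twist":0}]';python3 f.py
```

```text
clock: 19.63
tool_pos: [0.524, 0.2089, 0.1637]
orientation: [-98.7, 90.0, -3.5]
force: [-2.9, -0.1, -2.4]
opening: 0.0106
t 19.83 travel mm 31.61 z 0.1637 Fx_stand -4.08 F [-4.06 -0.37 -2.18] M [-0.191  1.385  0.104] open 0.010657382139777776
```

Bar top is past the lip underside and there is no jump in Fz. Continuing up.

```bash
python3 -m pendant '[{"claw":8,"linear":[-0.8,0,0],"twist":0},{"claw":8,"linear":[-0.8,0,0],"twist":0},{"claw":8,"linear":[-0.8,0,0],"twist":0},{"claw":8,"linear":[-0.8,0,0],"twist":0},{"claw":8,"linear":[-0.8,0,0],"twist":0},{"claw":8,"linear":[-0.8,0,0],"twist":0},{"claw":8,"linear":[-0.8,0,0],"twist":0},{"claw":8,"linear":[-0.8,0,0],"twist":0},{"claw":8,"linear":[0,0,0],"twist":0},{"claw":8,"linear":[0,0,0],"twist":0}]';python3 f.py
```

```text
clock: 20.67
tool_pos: [0.5241, 0.2089, 0.1702]
orientation: [-77.1, 90.0, 18.2]
force: [-2.9, -0.7, -2.3]
opening: 0.0108
t 20.87 travel mm 31.62 z 0.1701 Fx_stand -2.53 F [-2.49 -0.5  -1.55] M [-0.196  1.134  0.112] open 0.010285437454414209
```

```bash
python3 -m pendant '[{"claw":8,"linear":[-2,0,0],"twist":0},{"claw":8,"linear":[-2,0,0],"twist":0},{"claw":8,"linear":[-2,0,0],"twist":0},{"claw":8,"linear":[-2,0,0],"twist":0},{"claw":8,"linear":[-2,0,0],"twist":0},{"claw":8,"linear":[-2,0,0],"twist":0},{"claw":8,"linear":[-2,0,0],"twist":0},{"claw":8,"linear":[-2,0,0],"twist":0},{"claw":8,"linear":[-2,0,0],"twist":0},{"claw":8,"linear":[-2,0,0],"twist":0}]';python3 f.py
```

```text
clock: 21.7
tool_pos: [0.5243, 0.2091, 0.1905]
orientation: [-68.3, 89.9, 27.0]
force: [0.7, -0.6, -2.4]
opening: 0.0107
t 21.9 travel mm 31.68 z 0.1901 Fx_stand -0.09 F [-0.09  0.01 -1.36] M [-0.013  0.08  -0.027] open 0.01031018981441074
```

Bar is free at 39 mm above the seat, with no hook force. Now forward over the lip, level, since the tin rim is only just below the boss.

```bash
python3 -m pendant '[{"claw":8,"linear":[0,5,0],"twist":0},{"claw":8,"linear":[0,9,0],"twist":0},{"claw":8,"linear":[0,11,0],"twist":0},{"claw":8,"linear":[0,13,0],"twist":0},{"claw":8,"linear":[0,13,0],"twist":0},{"claw":8,"linear":[0,13,0],"twist":0},{"claw":8,"linear":[0,13,0],"twist":0},{"claw":8,"linear":[0,13,0],"twist":0},{"claw":8,"linear":[0,10,0],"twist":0},{"claw":8,"linear":[0,5,0],"twist":0}]';python3 f.py
python3 - <<'E'
from h import *
im,d=snapshot('side'); cv2.imwrite('pics/s6.png',cv2.resize(im[150:290,270:430,::-1],None,fx=4,fy=4,interpolation=2))
E
```

```text
clock: 22.73
tool_pos: [0.4178, 0.1992, 0.1904]
orientation: [-27.1, 90.0, 68.1]
force: [-0.5, 0.6, -1.5]
opening: 0.0106
t 22.93 travel mm -73.11 z 0.1903 Fx_stand -0.11 F [-0.1  -0.05 -1.91] M [-0.022  0.138  0.002] open 0.01059241976026059
```

View pics/s6.png

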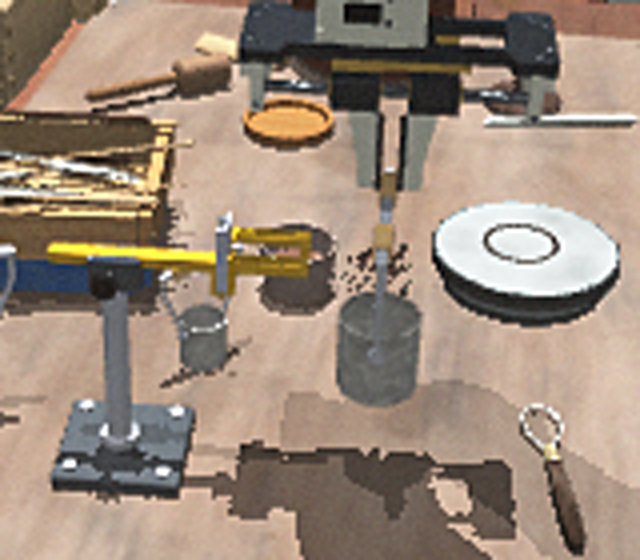

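Tin is off the hook, upright, hanging clear at (377,345). Checking the way to the coaster.

Run:
```python
from h import *
p=camera_params('wrist');R=cv2.Rodrigues(np.float64(p['rvec']))[0];print('wristcam',-R.T@np.array(p['tvec']).ravel())
u,v,P=cloud('top',np.load('top0.npy'))
for x0 in np.arange(.36,.8,.05):
    r=[]
    for y0 in np.arange(-.6,.12,.04):
        m=(P[:,0]>=x0)&(P[:,0]<x0+.05)&(P[:,1]>=y0)&(P[:,1]<y0+.04); r.append(int(P[m,2].max()*1000) if m.any() else -1)
    print(round(x0,2),r)
plan((.567+.0029,-.2845-.0319,.24))
```

```text
wristcam [0.42456211 0.1327582  0.37295588]
0.36 [8, 7, 7, 628, 669, 17, 8, 7, 6, 7, 8, 6, 42, 43, 43, 41, 8, 7]
0.41 [4, 104, 577, 625, 104, 6, 6, 8, 9, 6, 5, 8, 6, 11, 10, 7, 9, 6]
0.46 [102, 103, 108, 20, 100, 105, 8, 7, 8, 7, 6, 6, 6, 6, 50, 54, 42, 8]
0.51 [103, 100, 124, 129, 117, 104, 16, 17, 18, 16, 7, 7, 7, 8, 49, 51, 5, 98]
0.56 [3, 103, 117, 117, 108, 6, 18, 18, 18, 13, 6, 8, 8, 8, 9, 95, 6, 87]
0.61 [5, 6, 8, 18, 16, 41, 35, 5, 6, 5, 7, 7, 103, 100, 91, 96, 103, 6]
0.66 [6, 9, 10, 16, 6, 39, 40, 7, 6, 6, 6, 10, 104, 103, 60, 65, 99, 7]
0.71 [5, 7, 8, 9, 7, 8, 29, 31, 17, 7, 5, 7, 100, 104, 82, 65, 101, 93]
0.76 [7, 9, 9, 5, 7, 8, 7, 28, 26, 9, 7, 8, 94, 104, 85, 90, 99, 97]
t 22.98 tcp [0.4198 0.1996 0.1902] tool-shift mm [ -49.8 -102.5 -527.5] twist rad [np.float64(-3.141), np.float64(0.0)] xaxis [ 0.  0. -1.] F [ 0.75  0.42 -1.66] open 0.0108 j6 -44.6
```

```bash
python3 -m pendant '[{"claw":8,"linear":[-15,0,0],"twist":0},{"claw":8,"linear":[-20,0,0],"twist":0},{"claw":8,"linear":[-15,0,-10],"twist":0},{"claw":8,"linear":[0,-4,-20],"twist":0},{"claw":8,"linear":[0,-6,-30],"twist":0},{"claw":8,"linear":[0,-6,-30],"twist":0},{"claw":8,"linear":[0,-6,-30],"twist":0},{"claw":8,"linear":[0,-6,-30],"twist":0},{"claw":8,"linear":[0,-6,-30],"twist":0},{"claw":8,"linear":[0,-6,-30],"twist":0}]'
python3 -m pendant '[{"claw":8,"linear":[0,-6,-30],"twist":0},{"claw":8,"linear":[0,-6,-30],"twist":0},{"claw":8,"linear":[0,-6,-30],"twist":0},{"claw":8,"linear":[0,-6,-30],"twist":0},{"claw":8,"linear":[0,-6,-30],"twist":0},{"claw":8,"linear":[0,-6,-30],"twist":0},{"claw":8,"linear":[0,-6,-30],"twist":0},{"claw":8,"linear":[0,-6,-30],"twist":0},{"claw":8,"linear":[0,-6,-30],"twist":0},{"claw":8,"linear":[0,-4,-20],"twist":0}]'
python3 - <<'E'
from h import *
plan((.5699,-.3164,.24))
a,d=snapshot('wrist'); b,e=snapshot('side'); np.savez('m.npz',d=d,e=e,a=a,b=b)
cv2.imwrite('pics/c.png',np.hstack([cv2.resize(a[:,120:520,::-1],(400,400)),cv2.resize(b[110:210,290:390,::-1],(400,400),interpolation=2)]))
for c in('wrist','side'):
  for t in('tin','coaster'): print(c,t,boxes_of(c,t)[:2])
E
```

```text
clock: 23.82
tool_pos: [0.479, -0.0079, 0.24]
orientation: [161.9, 90.0, -102.9]
force: [0.2, 0.5, -1.3]
opening: 0.0105
clock: 24.65
tool_pos: [0.5631, -0.2929, 0.2389]
orientation: [97.6, 89.9, -167.3]
force: [0.0, -0.2, -1.6]
opening: 0.0103
t 24.65 tcp [ 0.5631 -0.2929  0.2389] tool-shift mm [ -1.1  -4.7 -24. ] twist rad [np.float64(3.14), np.float64(-0.001)] xaxis [-0.001 -0.    -1.   ] F [ 0.01 -0.17 -1.58] open 0.0103 j6 15.0
wrist tin [{'xy': [322.5, 217.5], 'confidence': 0.6}]
wrist coaster [{'xy': [320.6, 163.5], 'confidence': 0.66}]
side tin [{'xy': [255.5, 238.0], 'confidence': 0.91}, {'xy': [346.7, 146.7], 'confidence': 0.72}]
side coaster [{'xy': [340.9, 182.3], 'confidence': 0.54}]
```

View pics/c.png

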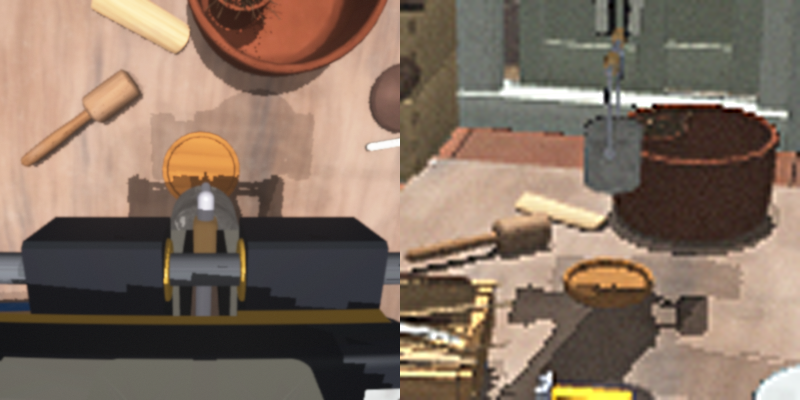

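Wrist half: tin rim around (205,215) over the coaster (~(200,165)). Side half: tin upright at (612,155). I'll fit the tin cylinder in the side depth and the coaster in the wrist picture.

```bash
cat > fit.py <<'E'
from h import *
from scipy.optimize import least_squares
def fit(e,b,tcp):
    u,v,P=cloud('side',e); S=cv2.cvtColor(b,cv2.COLOR_RGB2HSV)[v,u]
    zb=tcp[2]+.0188-.133
    m=(abs(P[:,0]-tcp[0])<.045)&(abs(P[:,1]-tcp[1]-.032)<.045)&(P[:,2]>zb+.004)&(P[:,2]<zb+.054)&(S[:,1]<90)
    Q=P[m]
    f=lambda q:np.hypot(Q[:,0]-q[0]-q[2]*(Q[:,2]-zb),Q[:,1]-q[1]-q[3]*(Q[:,2]-zb))-.0275
    r=least_squares(f,[tcp[0],tcp[1]+.032,0,0],loss='soft_l1',f_scale=.002).x
    m2=(abs(P[:,0]-tcp[0])<.03)&(abs(P[:,1]-tcp[1]-.032)<.035)&(S[:,1]<90)&(P[:,2]>zb-.03)&(P[:,2]<zb+.07)
    print('n',len(Q),'base centre',r[:2].round(4),'tilt deg',np.degrees(r[2:]).round(1),'zmin,zmax',np.percentile(P[m2,2],[1,99]).round(3),'exp base',zb.round(3))
E
python3 - <<'E'
from fit import *
m=np.load('m.npz'); t=get_obs()['tool_pos']; fit(m['e'],m['b'],t)
print('expected centre',t[:2]+.032*np.array([-np.sin(np.radians(YAW)),np.cos(np.radians(YAW))]))
u,v,P=cloud('wrist',m['d']);H=cv2.cvtColor(m['a'],cv2.COLOR_RGB2HSV)[v,u].astype(int)
w=(np.hypot(P[:,0]-.567,P[:,1]+.284)<.06)&(P[:,2]>.001)&(P[:,2]<.02)&(H[:,1]>150)
Q=P[w];print(len(Q),Q.min(0),Q.max(0))
hi=Q[Q[:,2]>.0105]; f=lambda q:np.hypot(hi[:,0]-q[0],hi[:,1]-q[1])-.043
print('coaster wrist',least_squares(f,[.567,-.284],loss='soft_l1',f_scale=.002).x,len(hi))
u,v,P=cloud('side',m['e']);H=cv2.cvtColor(m['b'],cv2.COLOR_RGB2HSV)[v,u].astype(int)
w=(np.hypot(P[:,0]-.567,P[:,1]+.284)<.06)&(P[:,2]>.0025)&(P[:,2]<.02)&(H[:,1]>150)
Q=P[w];print('side coaster',len(Q),Q.min(0),Q.max(0))
E
```

```text
n 225 base centre [ 0.5636 -0.2706] tilt deg [-0.6  5. ] zmin,zmax [0.12  0.185] exp base 0.125
expected centre [ 0.55942418 -0.25763134]
3539 [ 0.52062841 -0.3281832   0.00208497] [ 0.60945999 -0.24860534  0.0160163 ]
coaster wrist [ 0.56483726 -0.28275956] 720
side coaster 73 [ 0.52657281 -0.32655381  0.00252212] [ 0.6097979  -0.23649599  0.01247115]
```

Run:
```python
from fit import *
m=np.load('m.npz')
u,v,P=cloud('wrist',m['d']);H=cv2.cvtColor(m['a'],cv2.COLOR_RGB2HSV)[v,u].astype(int)
w=(abs(P[:,0]-.56)<.04)&(abs(P[:,1]+.265)<.05)&(P[:,2]>.13)&(P[:,2]<.19)
for y in np.arange(-.30,-.24,.006):
    q=P[w&(abs(P[:,1]-y)<.003)]
    if len(q)>3: print(y.round(3),len(q),'x',q[:,0].min().round(4),q[:,0].max().round(4),'z',np.percentile(q[:,2],[5,50,95]).round(3))
b=(abs(P[:,0]-.56)<.03)&(P[:,2]>.235)&(P[:,2]<.275)&(abs(P[:,1]+.27)<.06)&(H[:,2]>120)
for y in np.arange(-.33,-.21,.008):
    q=P[b&(abs(P[:,1]-y)<.004)]
    if len(q)>3: print('bar',y.round(3),len(q),q[:,0].mean().round(4),'ztop',np.percentile(q[:,2],90).round(4))
```

```text
-0.294 9 x 0.5649 0.567 z [0.166 0.17  0.172]
-0.288 513 x 0.5432 0.577 z [0.133 0.159 0.182]
-0.282 310 x 0.5372 0.5821 z [0.135 0.166 0.182]
-0.276 138 x 0.5348 0.5851 z [0.135 0.171 0.183]
-0.27 19 x 0.5339 0.5863 z [0.135 0.162 0.183]
-0.264 9 x 0.5332 0.5334 z [0.139 0.148 0.155]
-0.258 27 x 0.5334 0.5857 z [0.131 0.138 0.15 ]
-0.252 11 x 0.5833 0.5847 z [0.131 0.133 0.141]
bar -0.314 301 0.5629 ztop 0.2633
bar -0.306 110 0.5623 ztop 0.2662
bar -0.298 327 0.562 ztop 0.2671
bar -0.29 167 0.5617 ztop 0.2669
```

Both cameras agree that Δx is about +5 mm. The tin sags ~3–5° in the grip, with the base swung toward -y, so I'll aim midway and then feel down.

```bash
python3 -m pendant '[{"claw":8,"linear":[0,-1.5,-10.6],"twist":0},{"claw":8,"linear":[0,-1.4,-10.6],"twist":0},{"claw":8,"linear":[15,0,0],"twist":0},{"claw":8,"linear":[18,0,0],"twist":0},{"claw":8,"linear":[18,0,0],"twist":0},{"claw":8,"linear":[18,0,0],"twist":0},{"claw":8,"linear":[16,0,0],"twist":0},{"claw":8,"linear":[10,0,0],"twist":0},{"claw":8,"linear":[5,0,0],"twist":0},{"claw":8,"linear":[0,0,0],"twist":0}]'
python3 f.py
python3 - <<'E'
from fit import *
b,e=snapshot('side'); fit(e,b,get_obs()['tool_pos'])
cv2.imwrite('pics/d.png',cv2.resize(b[130:210,300:390,::-1],None,fx=7,fy=7,interpolation=2))
E
```

```text
clock: 25.78
tool_pos: [0.5669, -0.3106, 0.1391]
orientation: [72.5, 89.9, 167.7]
force: [0.0, 0.4, -1.8]
opening: 0.0106
t 25.98 travel mm 28.34 z 0.1413 Fx_stand -0.18 F [-0.2   0.26 -1.62] M [-0.042  0.101 -0.016] open 0.010543368279853969
n 205 base centre [ 0.5672 -0.2818] tilt deg [-0.3  2.1] zmin,zmax [0.024 0.082] exp base 0.027
```

View pics/d.png

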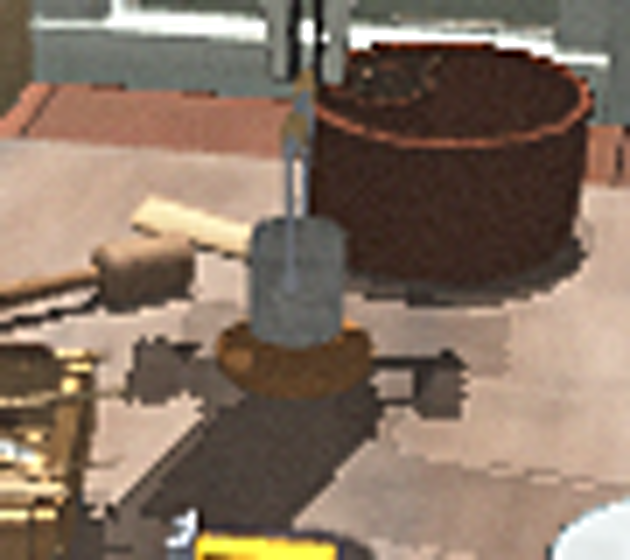

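Tin is upright over the coaster at (297,285), centred in the rim at (295,357). Lowering and feeling for the floor.

```bash
python3 -m pendant '[{"claw":8,"linear":[4,0,0],"twist":0},{"claw":8,"linear":[4,0,0],"twist":0},{"claw":8,"linear":[3,0,0],"twist":0},{"claw":8,"linear":[2,0,0],"twist":0},{"claw":8,"linear":[1,0,0],"twist":0},{"claw":8,"linear":[1,0,0],"twist":0},{"claw":8,"linear":[0.5,0,0],"twist":0},{"claw":8,"linear":[0.5,0,0],"twist":0},{"claw":8,"linear":[0,0,0],"twist":0},{"claw":8,"linear":[0,0,0],"twist":0}]'
python3 f.py
```

```text
clock: 26.87
tool_pos: [0.5673, -0.3106, 0.1242]
orientation: [-107.6, 90.0, -12.4]
force: [0.4, -0.4, -2.1]
opening: 0.0107
t 27.07 travel mm 27.63 z 0.1242 Fx_stand 0.06 F [ 0.04  0.18 -1.63] M [-0.027  0.083  0.018] open 0.010710676979879208
```

```bash
python3 -m pendant '[{"claw":8,"linear":[0.4,0,0],"twist":0},{"claw":8,"linear":[0.4,0,0],"twist":0},{"claw":8,"linear":[0.4,0,0],"twist":0},{"claw":8,"linear":[0.4,0,0],"twist":0},{"claw":8,"linear":[0.4,0,0],"twist":0},{"claw":8,"linear":[0.4,0,0],"twist":0},{"claw":8,"linear":[0.4,0,0],"twist":0},{"claw":8,"linear":[0,0,0],"twist":0},{"claw":8,"linear":[0,0,0],"twist":0},{"claw":8,"linear":[0,0,0],"twist":0}]'
python3 f.py
```

```text
clock: 27.9
tool_pos: [0.5672, -0.3106, 0.1213]
orientation: [-100.5, 90.0, -5.2]
force: [-0.5, -0.5, -2.3]
opening: 0.0104
t 28.1 travel mm 27.64 z 0.1213 Fx_stand -0.32 F [-0.32  0.09 -2.06] M [-0.031  0.116 -0.002] open 0.010358338066962411
```

```bash
python3 -m pendant '[{"claw":8,"linear":[0.4,0,0],"twist":0},{"claw":8,"linear":[0.4,0,0],"twist":0},{"claw":8,"linear":[0.4,0,0],"twist":0},{"claw":8,"linear":[0.4,0,0],"twist":0},{"claw":8,"linear":[0.3,0,0],"twist":0},{"claw":8,"linear":[0,0,0],"twist":0},{"claw":8,"linear":[0,0,0],"twist":0},{"claw":8,"linear":[0,0,0],"twist":0},{"claw":8,"linear":[0,0,0],"twist":0},{"claw":8,"linear":[0,0,0],"twist":0}]'
python3 f.py
```

```text
clock: 28.93
tool_pos: [0.5678, -0.3111, 0.1202]
orientation: [-130.8, 89.9, -35.6]
force: [-0.1, -2.5, 5.1]
opening: 0.0106
t 29.13 travel mm 28.16 z 0.1203 Fx_stand -0.35 F [-0.11 -2.68  5.38] M [-0.962  0.074  0.033] open 0.01062621816244005
```

Floor contact (Fz +5 N). Easing off 0.6 mm, then releasing.

```bash
python3 -m pendant '[{"claw":8,"linear":[-0.3,0,0],"twist":0},{"claw":8,"linear":[-0.3,0,0],"twist":0},{"claw":8,"linear":[0,0,0],"twist":0},{"claw":14,"linear":[0,0,0],"twist":0},{"claw":18,"linear":[0,0,0],"twist":0},{"claw":24,"linear":[0,0,0],"twist":0},{"claw":30,"linear":[0,0,0],"twist":0},{"claw":36,"linear":[0,0,0],"twist":0},{"claw":40,"linear":[0,0,0],"twist":0},{"claw":40,"linear":[0,0,0],"twist":0}]'
python3 f.py
python3 - <<'E'
from fit import *
b,e=snapshot('side'); fit(e,b,get_obs()['tool_pos'])
a,d=snapshot('wrist')
cv2.imwrite('pics/e.png',np.hstack([cv2.resize(a[:,120:520,::-1],(400,400)),cv2.resize(b[110:210,290:390,::-1],(400,400),interpolation=2)]))
E
```

```text
clock: 29.97
tool_pos: [0.5671, -0.3104, 0.1198]
orientation: [51.7, 90.0, 146.9]
force: [-0.3, 0.3, 0.3]
opening: 0.039
t 30.17 travel mm 27.56 z 0.1199 Fx_stand -0.05 F [-0.03 -0.25 -0.04] M [-0.002  0.113  0.002] open 0.039630826047938245
n 200 base centre [ 0.5668 -0.2815] tilt deg [-0.1  0.5] zmin,zmax [-0.002  0.061] exp base 0.006
```

View pics/e.png

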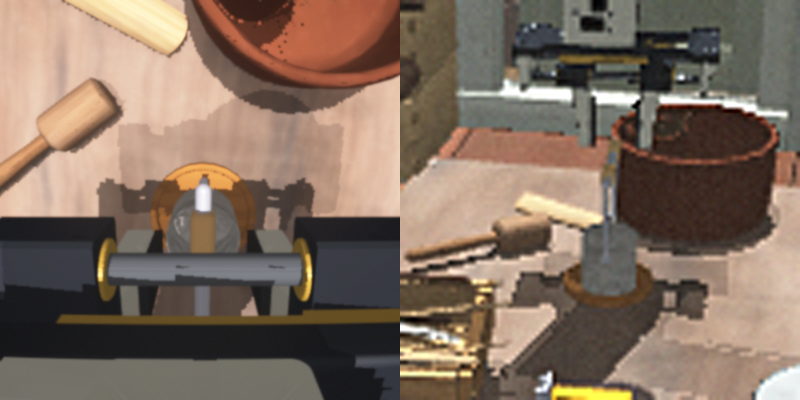

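Released: tin stands upright in the coaster (side half (612,260)), tilt ~0.5°, and the open fingers are clear of the grip on both sides. Retreating straight up.

```bash
python3 -m pendant '[{"claw":40,"linear":[-5,0,0],"twist":0},{"claw":40,"linear":[-10,0,0],"twist":0},{"claw":40,"linear":[-15,0,0],"twist":0},{"claw":40,"linear":[-20,0,0],"twist":0},{"claw":40,"linear":[-20,0,0],"twist":0},{"claw":40,"linear":[-20,0,0],"twist":0},{"claw":40,"linear":[-20,0,0],"twist":0},{"claw":40,"linear":[-20,0,0],"twist":0},{"claw":40,"linear":[0,0,0],"twist":0},{"claw":40,"linear":[0,0,0],"twist":0}]'
python3 - <<'E'
from fit import *
o=get_obs();print(o['force'])
b,e=snapshot('side'); fit(e,b,np.array([.567,-.3104,.119]))
a,d=snapshot('wrist'); c,_=snapshot('top')
cv2.imwrite('pics/g.png',np.hstack([cv2.resize(a[:,120:520,::-1],(400,400)),cv2.resize(c[120:280,170:500,::-1],(400,400),interpolation=3)]))
c0=cv2.imread('pics/top0.png')[:,:,::-1]
for n,(x,y) in dict(cup=(353,230),mallet=(461,165),cork=(187,269)).items():
    print(n,'mean abs diff',np.abs(c[y-12:y+12,x-12:x+12].astype(int)-c0[y-12:y+12,x-12:x+12]).mean().round(1))
E
```

```text
clock: 31.1
tool_pos: [0.568, -0.3108, 0.2525]
orientation: [-110.3, 89.8, -15.0]
force: [-0.4, 0.5, -0.5]
opening: 0.04
[-0.36754772  0.49741159 -0.50318665]
n 201 base centre [ 0.5667 -0.2823] tilt deg [0.5 2.5] zmin,zmax [-0.004  0.062] exp base 0.005
cup mean abs diff 38.3
mallet mean abs diff 32.9
cork mean abs diff 10.2
```

View pics/g.png

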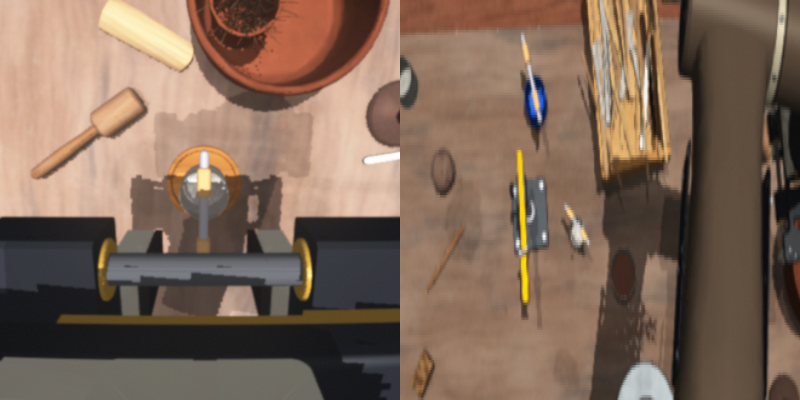

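The tin stands centred in the coaster (wrist half (204,187)), the gripper is clear above it, and the cup, mallet and cork are in their places. Handing in.

```bash
python3 -c "
from plant import *
print(close_job(), get_obs()['clock'])"
```

```text
the job is handed in; nothing more can be done
the job is handed in; nothing more can be done
```

The grey tin is off the hook and standing upright inside the coaster's rim, released. The job was handed in at about 31.3 s on the robot's clock.

**What I did:**
- I pinched the grip on the -y side and took the tin's weight.
- I felt the keeper with the bar at about 23 mm of travel, then pressed about 8.5 mm further. The force averaged about 4.2 N at most, well under 15 N.
- I lifted with the bar still against the keeper until it was clear, went forward over the lip, and carried the tin to the coaster.
- I lowered it until the floor was felt, eased off 0.6 mm and let go.

**Last checks:**
- **Centring:** the wrist picture shows the tin concentric with the rim. The side-depth fit puts the base at (0.567, -0.282), about 1–2 mm from the coaster's centre.
- **Upright:** the side-depth fits after release gave tilts of 0.5° and 2.5°. They disagree, which I put down to depth noise at that range; it looks upright in both views.
- **Contact:** the gripper was about 130 mm above the release height, with the force reading near zero.
- **Bystanders:** the cup and cork are where they were in the top view. The mallet was hidden by the arm there, but lies undisturbed in the wrist view. An automatic before/after picture comparison proved nothing for the cup and mallet, because the arm and its shadow covered them.

**Weak points:** touchdown peaked at about 7 N on the coaster before I eased off. The tin also sagged a few degrees in the grip while carried, and stood up straight when set down.

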